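# Pack the capped photometer cells into the foam tray

## Robot

A 7-joint arm with a two-finger parallel gripper is mounted at the origin on the work surface. World frame = base frame: x ahead of the robot, y to its left, z up, the work surface at z = 0. Lengths are in m, angles in rad, forces in N, time in s.
With the tool pointing down it reaches from about 0.4 to 0.875 m from the base axis. Payload 19.3 kg.
Tool frame: the origin (TCP) lies on the mounting face of the last link; the fingertips stand 173 mm ahead of it and the grasp point (between the pads) lies 155 mm ahead of it; z points along the fingers, y is the line along which they close (so a half turn about z gives the same grasp; the last joint's range is limited). The gripper opens to 85 mm and grips with 20 to 120 N. Pads are 22 mm wide; open, the fingers measure 114 mm over their backs; the gripper's body (76 mm by 85 mm) begins 54 mm behind the grasp point. The pads swing forward as they close: fully open they stand 13 mm farther back than shut.
Start: joints at [-1.354, 0.521, -0.036, 1.599, 0.021, 1.021, -0.113], TCP at [0.177, 0.599, 0.405] pointing down, gripper open.
Joint ranges: [-2.91, 2.91], [-0.3, 2.13], [-1.5, 1.42], [0.17, 2.43], [-1.26, 4.41], [0.16, 1.93], [-2.52, 2.52]. Speed limits (rad/s): [1.89, 1.89, 2.39, 2.39, 3.01, 3.01, 3.01].

## Interface

Orientations are given as [roll, pitch, yaw] about the fixed x, y, z axes, in that order (R = Rz(yaw) Ry(pitch) Rx(roll)).
In Python, from workcell import bot, vision gives the robot as it stands.
- The arm moves only by the shell command python3 -m creep 'ROWS' [FORCE]. ROWS is JSON, a list that holds one entry, the list of rows, each a list of 7 numbers: the opening, from -1 (shut) to 1 (fully open), then the shift along the tool's x, y, z in cm, then the turn, a rotation vector about the tool's x, y, z in rad. In form: [[[grip, tx, ty, tz, rx, ry, rz], ...]]. A call has 1 to 12 rows; each row shifts and turns the commanded pose from where the row before left it, along the tool's axes as they then stand; what a row does not reach is not made up. A row lasts 1/8 s, in which the tool goes at most 62.5 mm and 10.7 degrees, less where a joint would pass 70% of its speed; a pose out of reach is approached as far as the arm can. A call with a gripper value outside its range is refused whole. The fingers move at their own pace and stop on an object; FORCE is the grip in N (left out, the last holds). Time passes only in rows, so rows that do not move let the fingers close. It gives the time, the measured TCP pose, the force, the opening and the grip force at its end, in the units of the state.
- bot.observe(): the state, without advancing time (a new reading comes with each control period).
- vision.grab_frame(name): name is "scene" or "side" or "wrist"; returns a dict with "image" (384x512x3 uint8, blue, green, red), "depth" (384x512 float32, m along the optical axis (not along the pixel's ray), 0 where there is no reading), "fovy" (degrees; the focal length in pixels is half the picture's height over the tangent of half this angle, whatever the lens; pixels are square), "cx", "cy" (the principal point, pixels), "cam_to_world" (4x4, takes a point from camera to world coordinates); the wrist camera has in their place "tool_from_camera" (4x4, takes a point from camera to tool coordinates, whose origin is the TCP and whose axes are the flange's). Camera axes: x right, y down, z forward; pixel columns grow to the right and rows downward; lengths in m; the calibration is good to about 2 mm. A picture is of the moment at which its call begins: read the wrist's pose just before it.
- bot.job_done(): hands the job in; it is judged then, once.
The state is a dict: "clock": time; "qpos": joint angles; "qd": joint speeds; "joint_efforts": joint torques, N m; "position": TCP position; "tool_rot": TCP orientation; "force": force on the tool from outside, world axes, zero at the start; "moment": the same for the moment, N m; "grip_width": finger opening in m; "finger_force": force on a finger pad.
Only numpy, scipy, OpenCV 4.12 (cv2) and the standard library are available. Lean on these libraries where they do the work, as an engineer would, in place of code of your own. Each camera call takes 0.05 s, during which the arm holds its last target. There are 200 camera calls.

## Task

Pack the three capped photometer cells into the white foam tray, each upright and right down in the pocket of its own shape: the round cell in the round pocket, the square cell in the square one, the oblong cell in the oblong one. They are glass, so lower them into place and do not let them drop. Leave the three open cells without a cap standing where they are.

Things in the scene. Friction and masses are not known exactly. Their poses are not given: they have to be found in the camera images.
- round_capped: Round glass photometer cell closed by a black cap: a plain cylinder 26 mm in diameter and 58 mm high, of which the top 12 mm is the cap, flush with the glass. Stands upright on the bench; origin at the centre of its underside, z up. Belongs in the tray.
- square_capped: Square glass photometer cell closed by a black cap: 26 x 26 mm and 58 mm high, of which the top 12 mm is the cap, flush with the glass. Stands upright on the bench; origin at the centre of its underside, z up. x and y run square to its sides. Belongs in the tray.
- long_capped: Oblong glass photometer cell closed by a black cap: 26 mm (x) by 56 mm (y) and 50 mm high, of which the top 12 mm is the cap, flush with the glass. Stands upright on the bench; origin at the centre of its underside, z up. Belongs in the tray.
- round_open: Open round glass cell, a look-alike: 26 mm in diameter, 50 mm high, the top 6 mm a black collar round its open mouth; no cap. Stands upright on the bench; origin at the centre of its underside, z up. Stays where it is.
- square_open: Open square glass cell, a look-alike: 26 x 26 mm, 50 mm high, the top 6 mm a black collar round its open mouth; no cap. Stands upright on the bench; origin at the centre of its underside, z up. Stays where it is.
- long_open: Open oblong glass cell, a look-alike: 26 mm (x) by 56 mm (y), 42 mm high, the top 6 mm a black collar round its open mouth; no cap. Stands upright on the bench; origin at the centre of its underside, z up. Stays where it is.
- tray: White foam tray, fixed to the bench: 266 mm (its x) by 120 mm (its y) by 36 mm high, walls 11 mm thick; origin at the centre of its underside, z up. The three inserts fill it, 81 mm apart from centre to centre along its x and level with its rim.
- round_pocket: White foam insert, 79 (its x) x 96 (its y) x 28 mm high, fixed in the tray at any of its three places; origin at the centre of its underside, 8 mm above the bench, z up. The pocket in its middle is 20 mm deep: floor 8 mm above the origin, mouth 28 mm. The pocket is round, 42 mm in diameter.
- square_pocket: White foam insert, 79 (its x) x 96 (its y) x 28 mm high, fixed in the tray at any of its three places; origin at the centre of its underside, 8 mm above the bench, z up. The pocket in its middle is 20 mm deep: floor 8 mm above the origin, mouth 28 mm. The pocket is square, 42 x 42 mm, square to the insert.
- long_pocket: White foam insert, 79 (its x) x 96 (its y) x 28 mm high, fixed in the tray at any of its three places; origin at the centre of its underside, 8 mm above the bench, z up. The pocket in its middle is 20 mm deep: floor 8 mm above the origin, mouth 28 mm. The pocket is oblong, 42 mm along x and 72 mm along y: the oblong cell goes in with its y along this y (either way round).

How it is judged:
At the end, for the whole second after the job is handed in: Each capped cell stands in the pocket of its own shape: within 14 mm of the pocket's centre, its underside within 5 mm of the pocket's floor, tilted less than 0.15 rad, at rest and released. Each open cell is upright (under 0.15 rad) and within 20 mm of where it stood at the start (horizontal distance between round_capped and round_pocket below 0.014 m and z of round_capped in the frame of round_pocket between 0.004 and 0.013 m and angle between each of round_capped, square_capped, long_capped, round_open, square_open, long_open's own z axis and vertical below 0.15 rad and linear speed of each of round_capped, square_capped, long_capped below 0.02 m/s and contact force between the fingers and round_capped below 0.05 N and horizontal distance between square_capped and square_pocket below 0.014 m and z of square_capped in the frame of square_pocket between 0.004 and 0.013 m and contact force between the fingers and square_capped below 0.05 N and horizontal distance between long_capped and long_pocket below 0.014 m and z of long_capped in the frame of long_pocket between 0.004 and 0.013 m and contact force between the fingers and long_capped below 0.05 N and distance of each of round_open, square_open, long_open from where it was at the start of the episode below 0.02 m); the robot touches nothing.
It fails at once if a capped cell is let fall: loose from the fingers and falling while its underside is more than 50 mm above the bench ((height (world z) of round_capped above 0.05 m and contact force between the fingers and round_capped below 0.05 N and linear speed of round_capped above 0.3 m/s) or (height (world z) of square_capped above 0.05 m and contact force between the fingers and square_capped below 0.05 N and linear speed of square_capped above 0.3 m/s) or (height (world z) of long_capped above 0.05 m and contact force between the fingers and long_capped below 0.05 N and linear speed of long_capped above 0.3 m/s)).
It fails at once if an open cell is shifted by more than 20 mm or tipped over 0.35 rad (distance of any of round_open, square_open, long_open from where it was at the start of the episode above 0.02 m or angle between any of round_open, square_open, long_open's own z axis and vertical above 0.35 rad).
It also fails if it takes over 80 s, if anything falls off the work surface, if the arm or the gripper's body presses on something with over 40 N, if the wrist force passes 120 N, or if a joint passes its speed limit or range.

## Working session

There is one attempt and no reset: what is moved stays moved. The work goes in short steps, Python scripts to look and compute and a shell command to move; the robot and the scene stay as the last step left them, time stands still between calls to the robot, and variables do not carry over. Pictures are saved under pics/ and viewed, at most 14 in all, crops included, and the job is handed in when it is done.

```bash
mkdir -p pics; cat > h.py <<'E'
import numpy as np,cv2
from workcell import bot,vision
def grab(n):
    s=bot.observe(); f=vision.grab_frame(n); im=np.array(f["image"]); return s,f,im
E
python3 - <<'E'
from h import *
for n in("scene","side"):
    s,f,im=grab(n); cv2.imwrite(f"pics/{n}0.png",im); np.savez(f"{n}0.npz",**f)
    print(n,f["fovy"],f["cx"],f["cy"],np.round(f["cam_to_world"],3).tolist())
print({k:np.round(v,3).tolist() for k,v in s.items()})
E
```

```text
scene 52.143444362656815 253.19740916906161 193.34247979088025 [[0.756, 0.555, -0.348, 0.816], [0.655, -0.628, 0.422, -0.353], [0.016, -0.546, -0.837, 0.701], [0.0, 0.0, 0.0, 1.0]]
side 47.52122749578221 258.2430458491409 185.67425636972763 [[0.971, -0.122, 0.204, 0.323], [-0.238, -0.522, 0.819, -0.879], [0.007, -0.844, -0.536, 0.633], [0.0, 0.0, 0.0, 1.0]]
{'clock': 0.05, 'qpos': [-1.354, 0.522, -0.036, 1.6, 0.021, 1.021, -0.113], 'qd': [-0.001, -0.003, 0.001, 0.0, 0.001, -0.0, -0.0], 'joint_efforts': [0.006, -92.942, 1.987, -37.097, 0.018, 0.005, 0.0], 'position': [0.177, 0.599, 0.404], 'tool_rot': [-3.14, 0.0, 2.855], 'force': [0.17, -0.056, 0.237], 'moment': [-0.002, 0.02, -0.005], 'finger_force': 0.0, 'grip_width': 0.085}
```

View pics/scene0.png

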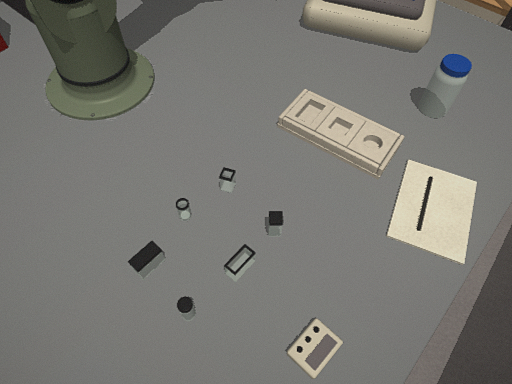

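View pics/side0.png

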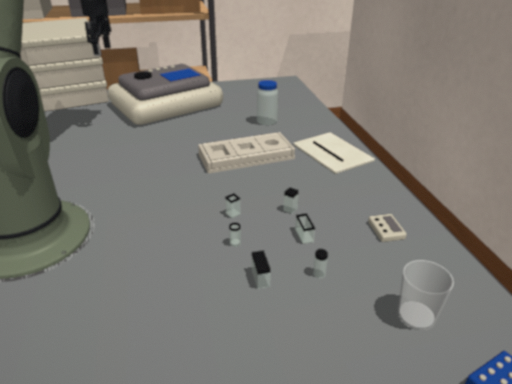

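The scene view shows three solid black caps: oblong (146,255), square (276,216) and round (185,303). The open cells are at (228,173), (183,203) and (240,260). The tray pockets are oblong (310,110), square (341,126) and round (373,141). The side view agrees. Next I'll get rough positions.

```bash
cat >> h.py <<'E'
def K(f): return 192/np.tan(np.radians(f["fovy"])/2)
def cast(f,px,z,T=None):
    T=np.array(f["cam_to_world"]) if T is None else T
    px=np.atleast_2d(np.asarray(px,float)); k=K(f)
    d=np.c_[(px[:,0]-f["cx"])/k,(px[:,1]-f["cy"])/k,np.ones(len(px))]@T[:3,:3].T
    return T[:3,3]+d*((z-T[2,3])/d[:,2])[:,None]
E
python3 - <<'E'
from h import *
f=dict(np.load("scene0.npz"))
for n,p,z in [("lc",(146,253),.05),("sc",(276,216),.058),("rc",(185,302),.058),("so",(228,173),.05),("ro",(183,203),.05),("lo",(240,260),.042),("lp",(311,109),.036),("sp",(341,126),.036),("rp",(373,141),.036)]:
    print(n,np.round(cast(f,p,z)[0],3))
f=vision.grab_frame("wrist");print(np.round(f["tool_from_camera"],3).tolist(),f["fovy"],f["cx"],f["cy"])
E
```

```text
lc [ 0.485 -0.249  0.05 ]
sc [ 0.614 -0.039  0.058]
rc [ 0.604 -0.266  0.058]
so [ 0.474 -0.022  0.05 ]
ro [ 0.458 -0.132  0.05 ]
lo [ 0.618 -0.145  0.042]
lp [0.486 0.252 0.036]
sp [0.57  0.254 0.036]
rp [0.648 0.264 0.036]
[[-0.0, -0.95, -0.312, 0.08], [1.0, -0.0, 0.0, 0.0], [-0.0, -0.312, 0.95, 0.031], [0.0, 0.0, 0.0, 1.0]] 58.03752622963645 254.8779440879508 190.48695560229612
```

```bash
python3 -m creep '[[[1,-4.67,-1.95,0,0,0,0],[1,-4.67,-1.95,0,0,0,0],[1,-4.67,-1.95,0,0,0,0],[1,-4.67,-1.95,0,0,0,0],[1,-4.67,-1.95,0,0,0,0],[1,-4.67,-1.95,0,0,0,0],[1,-4.67,-1.95,0,0,0,0],[1,-4.67,-1.95,0,0,0,0],[1,-4.67,-1.95,0,0,0,0],[1,-4.67,-1.95,0,0,0,0]]]'; python3 -m creep '[[[1,0,0,0,0,0,0.183],[1,0,0,0,0,0,0.183],[1,0,0,0,0,0,0.183],[1,0,0,0,0,0,0.183],[1,0,0,0,0,0,0.183],[1,0,0,0,0,0,0.183],[1,0,0,0,0,0,0.183],[1,0,0,0,0,0,0],[1,0,0,0,0,0,0],[1,0,0,0,0,0,0]]]'
cat >> h.py <<'E'
from scipy.spatial.transform import Rotation as R
def wT(s,f):
    T=np.eye(4);T[:3,:3]=R.from_euler("xyz",s["tool_rot"]).as_matrix();T[:3,3]=s["position"]
    return T@np.array(f["tool_from_camera"])
E
python3 - <<'E'
from h import *
s,f,im=grab("wrist");cv2.imwrite("pics/w1.png",im);np.savez("w1.npz",T=wT(s,f),**f);print(s["position"],s["tool_rot"])
E
```

```text
clock: 1.4
position: [0.5707, 0.2791, 0.4046]
tool_rot: [-3.141, -0.0, 2.855]
force: [-0.4, 0.5, -0.6]
grip_width: 0.0857
finger_force: 0.0
clock: 2.65
position: [0.5696, 0.2802, 0.4047]
tool_rot: [-3.141, -0.0, 1.576]
force: [-0.5, 0.0, -0.4]
grip_width: 0.0856
finger_force: 0.0
[0.56960172 0.2802066  0.40468684] [-3.14147303e+00 -7.21660238e-05  1.57614390e+00]
```

View pics/w1.png

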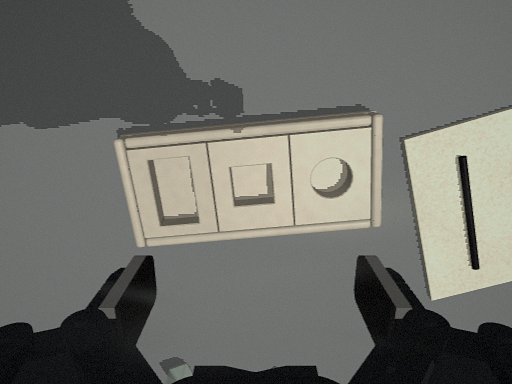

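The wrist view shows the long pocket at (173,190), the square at (252,184) and the round at (331,177), all in plain sight.

```bash
python3 - <<'E'
from h import *
f=dict(np.load("w1.npz"));T=f["T"];d=f["depth"];k=K(f)
v,u=np.mgrid[:384,:512]
P=np.stack([(u-f["cx"])/k*d,(v-f["cy"])/k*d,d],-1)@T[:3,:3].T+T[:3,3]
z=P[...,2]; print("bench z",np.median(z[300:340,220:290]),"top z",[np.round(z[y,x],4) for y,x in((180,222),(210,300),(150,280))],"floors",[np.round(z[y,x],4) for y,x in((185,173),(180,250),(172,328))])
top=((d>0)&(z>.031)&(z<.045)).astype(np.uint8); top[:,400:]=0; top[245:]=0
cs,h=cv2.findContours(top,cv2.RETR_CCOMP,cv2.CHAIN_APPROX_NONE)
for c,hh in zip(cs,h[0]):
    a=cv2.contourArea(c)
    if a<500: continue
    w=cast(f,c[:,0],.036,T)[:,:2]; r=cv2.minAreaRect((w*1000).astype(np.float32))
    print("hole" if hh[3]>=0 else "outer",a,np.round(r[0],1),np.round(r[1],1),round(r[2],1))
E
```

```text
bench z -0.000541409451674274 top z [np.float64(0.0362), np.float64(0.0344), np.float64(0.0358)] floors [np.float64(0.0148), np.float64(0.0141), np.float64(0.0147)]
outer 28417.5 [566.5 256.7] [262.7 118.9] 5.6
hole 1624.0 [566.5 256.4] [43.3 43. ] 5.9
hole 1266.0 [646.5 264.2] [41.7 41.6] 46.9
hole 2695.5 [486.9 248.4] [43.9 72.5] 5.5
```

```bash
python3 -m creep '[[[1,-5,-0.2,0,0,0,0],[1,-5,-0.2,0,0,0,0],[1,-5,-0.2,0,0,0,0],[1,-5,-0.2,0,0,0,0],[1,-5,-0.2,0,0,0,0],[1,-5,-0.2,0,0,0,0],[1,-5,-0.2,0,0,0,0],[1,-3,0,0,0,0,0],[1,0,0,0,0,0,0],[1,0,0,0,0,0,0],[1,0,0,0,0,0,0]]]'
python3 - <<'E'
from h import *
s,f,im=grab("wrist");cv2.imwrite("pics/w2.png",im);np.savez("w2.npz",T=wT(s,f),**f);print(s["position"],s["tool_rot"])
E
```

```text
clock: 4.08
position: [0.5568, -0.0987, 0.4047]
tool_rot: [-3.142, -0.0, 1.576]
force: [-0.1, -0.0, -0.3]
grip_width: 0.0853
finger_force: 0.0
[ 0.55683727 -0.09865085  0.40465775] [-3.14152928e+00 -3.35464956e-04  1.57563937e+00]
```

View pics/w2.png

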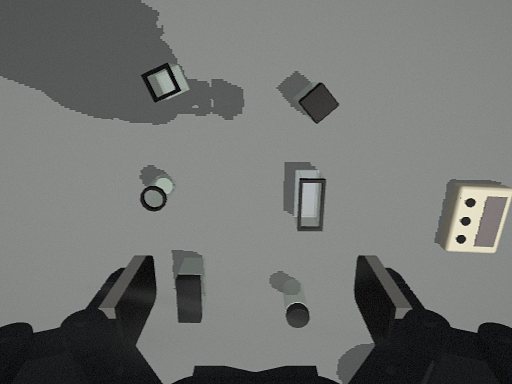

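The wrist view shows the square cap at (319,102), rotated; the round cap at (298,315); and the oblong cap at (189,297). I'll measure the tops using depth and colour.

```bash
cat >> h.py <<'E'
def tops(f,T,items):
    d=f["depth"];k=K(f);v,u=np.mgrid[:384,:512]
    z=(np.stack([(u-f["cx"])/k*d,(v-f["cy"])/k*d,d],-1)@T[:3,:3].T+T[:3,3])[...,2]
    for n,(x,y),h in items:
        m=((d>0)&(abs(z-h)<.005)).astype(np.uint8); w=np.zeros_like(m); w[max(0,y-45):y+45,max(0,x-35):x+35]=1; m*=w
        if n.endswith("c"): m*=(f["image"].max(2)<90).astype(np.uint8)
        cs,_=cv2.findContours(m,cv2.RETR_EXTERNAL,cv2.CHAIN_APPROX_NONE); c=max(cs,key=cv2.contourArea)
        p=cast(f,c[:,0],h,T)[:,:2]*1000; r=cv2.minAreaRect(p.astype(np.float32))
        print(n,np.round(r[0],1),np.round(r[1],1),round(r[2],1),"z",np.round(np.median(z[m>0]),4))
E
python3 - <<'E'
from h import *
f=dict(np.load("w2.npz"))
tops(f,f["T"],[("sc",(319,102),.058),("rc",(298,315),.058),("lc",(189,297),.05),("so",(161,82),.05),("ro",(153,198),.05),("lo",(312,204),.042)])
E
```

```text
sc [612.9 -40.1] [26.  26.2] 41.7 z 0.0574
rc [ 603.7 -265.9] [23.9 27.5] 3.0 z 0.0573
lc [ 484.7 -250.9] [26.2 57.8] 0.2 z 0.0493
so [472.3 -23.4] [26.9 26.1] 23.2 z 0.0492
ro [ 455.9 -133.1] [26.5 24.7] 85.7 z 0.0488
lo [ 614.1 -141.9] [26.6 56.6] 0.1 z 0.0413
```

```bash
python3 -m creep '[[[1,-5,-2.4,0,0,0,0],[1,-5,-2.4,0,0,0,0],[1,-5.2,-2.5,0,0,0,0],[1,0,0,5,0,0,0],[1,0,0,5,0,0,0],[1,0,0,4,0,0,0],[1,0,0,0,0,0,0],[1,0,0,0,0,0,0]]]' 40
```

```text
clock: 5.12
position: [0.4846, -0.252, 0.2661]
tool_rot: [3.14, 0.001, 1.574]
force: [0.0, -0.4, 1.0]
grip_width: 0.0851
finger_force: 0.0
```

```bash
python3 -m creep '[[[1,0,0,3,0,0,0],[1,0,0,2.5,0,0,0],[1,0,0,1.6,0,0,0],[1,0,0,0,0,0,0],[-1,0,0,0,0,0,0],[-1,0,0,0,0,0,0],[-1,0,0,0,0,0,0],[-1,0,0,0,0,0,0],[-1,0,0,0,0,0,0],[-1,0,0,0,0,0,0],[-1,0,0,0,0,0,0]]]' 40
```

```text
clock: 6.5
position: [0.4843, -0.252, 0.1942]
tool_rot: [3.141, 0.0, 1.574]
force: [-2.0, 0.7, 8.0]
grip_width: 0.0255
finger_force: 39.2
```

```bash
python3 -m creep '[[[-1,0,0,-1.5,0,0,0],[-1,0,0,-4,0,0,0],[-1,0,0,-4,0,0,0],[-1,1,0,-2.5,0,0,0],[-1,3,0,0,0,0,0],[-1,5,0,0,0,0,0],[-1,5,0,0,0,0,0],[-1,5,0,0,0,0,0],[-1,5,0,0,0,0,0],[-1,5,0,0,0,0,0],[-1,5,0,0,0,0,0],[-1,5,0,0,0,0,0]]]'; python3 -m creep '[[[-1,5,0,0,0,0,0],[-1,4,0,0,0,0,0],[-1,2,0,0,0,0,-0.095],[-1,0,0,0,0,0,0],[-1,0,0,0,0,0,0],[-1,0,0,0,0,0,0]]]'
```

```text
clock: 8.0
position: [0.4827, 0.1396, 0.3147]
tool_rot: [3.141, -0.0, 1.574]
force: [1.4, -0.7, -0.8]
grip_width: 0.0256
finger_force: 39.7
clock: 8.75
position: [0.4828, 0.247, 0.314]
tool_rot: [3.141, 0.0, 1.666]
force: [0.5, 0.3, -1.1]
grip_width: 0.0254
finger_force: 39.7
```

```bash
python3 -m creep '[[[-1,0.15,0.4,2,0,0,0],[-1,0,0,3,0,0,0],[-1,0,0,2.5,0,0,0],[-1,0,0,1.5,0,0,0],[-1,0,0,0.7,0,0,0],[-1,0,0,0,0,0,0],[-1,0,0,0,0,0,0]]]'
```

```text
clock: 9.62
position: [0.4867, 0.25, 0.2173]
tool_rot: [3.141, -0.0, 1.669]
force: [-0.4, -0.4, -1.3]
grip_width: 0.0257
finger_force: 39.7
```

```bash
python3 -m creep '[[[-1,0,0,0.3,0,0,0],[-1,0,0,0.3,0,0,0],[-1,0,0,0,0,0,0],[-1,0,0,0,0,0,0]]]'
python3 - <<'E'
from h import *
s,f,im=grab("scene");cv2.imwrite("pics/s3.png",cv2.resize(im[70:200,240:430],None,fx=4,fy=4))
E
```

```text
clock: 10.12
position: [0.4865, 0.2499, 0.2107]
tool_rot: [3.142, 0.0, 1.669]
force: [1.0, 0.3, -0.8]
grip_width: 0.0255
finger_force: 39.7
```

View pics/s3.png

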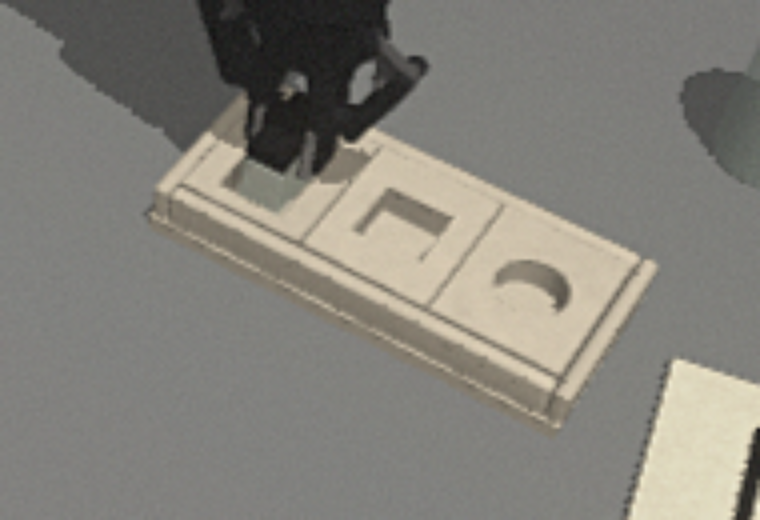

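The crop shows the oblong cell inside its pocket at about (265,185). I'll touch down gently, release and rise.

```bash
python3 -m creep '[[[-1,0,0,0.1,0,0,0],[-1,0,0,0.1,0,0,0],[-1,0,0,0,0,0,0]]]'; python3 -m creep '[[[-0.2,0,0,0,0,0,0],[0.2,0,0,0,0,0,0],[0.2,0,0,0,0,0,0],[0.2,0,0,0,0,0,0]]]'
```

```text
clock: 10.55
position: [0.4866, 0.2498, 0.2101]
tool_rot: [3.141, -0.001, 1.669]
force: [-9.5, -4.4, 33.9]
grip_width: 0.0254
finger_force: 44.3
clock: 11.05
position: [0.4865, 0.2499, 0.2086]
tool_rot: [-3.141, 0.0, 1.669]
force: [-0.6, -0.1, -0.9]
grip_width: 0.0512
finger_force: 0.0
```

```bash
python3 -m creep '[[[0.2,0,0,-2,0,0,0],[0.2,0,0,-4,0,0,0],[0.2,0,0,-5,0,0,0],[1,-3,1,-2,0,0,0],[1,-5,1.6,0,0,0,0],[1,-5,1.6,0,0,0,0],[1,-5,1.6,0,0,0,0],[1,-5,1.6,0,0,0,0],[1,-5,1.6,0,0,0,0],[1,-2.1,0.73,0,0,0,-0.157],[1,0,0,0,0,0,-0.157],[1,0,0,0,0,0,-0.157]]]' ; python3 -m creep '[[[1,0,0,0,0,0,-0.158],[1,0,0,0,0,0,0],[1,0,0,0,0,0,0],[1,0,0,0,0,0,0]]]'
python3 - <<'E'
from h import *
s,f,im=grab("wrist");print(s["position"],s["tool_rot"]);T=wT(s,f)
p=np.linalg.inv(T)@np.array([.613,-.04,.058,1]);k=K(f);x,y=int(f["cx"]+k*p[0]/p[2]),int(f["cy"]+k*p[1]/p[2]);print(x,y)
cv2.imwrite("pics/w4.png",im)
tops(f,T,[("sc",(x,y),.058)])
p=np.array(f["image"])
s,f,im=grab("scene");cv2.imwrite("pics/s4.png",im)
E
```

```text
clock: 12.55
position: [0.6128, -0.0405, 0.3385]
tool_rot: [-3.141, -0.0, 2.144]
force: [-0.4, 0.6, -1.1]
grip_width: 0.085
finger_force: 0.0
clock: 13.05
position: [0.6128, -0.04, 0.3386]
tool_rot: [-3.141, 0.0, 2.296]
force: [-0.2, 0.5, -0.2]
grip_width: 0.0855
finger_force: 0.0
[ 0.61277262 -0.03995712  0.33862354] [-3.14136378e+00  2.14729911e-05  2.29586017e+00]
254 188
sc [613.  -39.3] [25.2 26.2] 41.5 z 0.0574
```

View pics/s4.png

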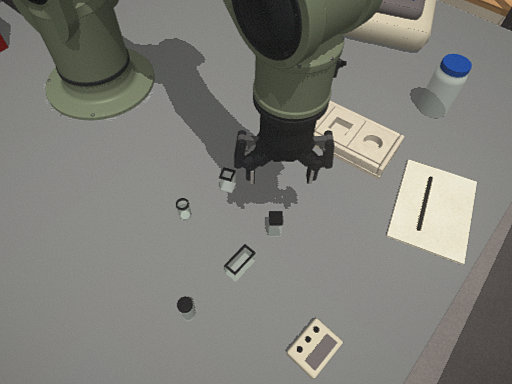

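The scene view has the gripper above the square cell (276,216), with the open cells undisturbed. Going down 13.7 cm.

```bash
python3 -m creep '[[[1,0,0,4,0,0,0],[1,0,0,4,0,0,0],[1,0,0,3,0,0,0],[1,0,0,1.7,0,0,0],[1,0,0,1,0,0,0],[1,0,0,0,0,0,0],[-1,0,0,0,0,0,0],[-1,0,0,0,0,0,0],[-1,0,0,0,0,0,0],[-1,0,0,0,0,0,0],[-1,0,0,0,0,0,0],[-1,0,0,0,0,0,0]]]' 40; python3 -m creep '[[[-1,0,0,0,0,0,0],[-1,0,0,0,0,0,0]]]'
```

```text
clock: 14.65
position: [0.6129, -0.0401, 0.2021]
tool_rot: [3.141, 0.0, 2.298]
force: [-1.4, 0.2, 5.8]
grip_width: 0.0255
finger_force: 39.2
clock: 14.9
position: [0.6129, -0.0401, 0.2021]
tool_rot: [3.141, 0.0, 2.298]
force: [-0.2, 1.4, 6.6]
grip_width: 0.0257
finger_force: 39.2
```

```bash
python3 -m creep '[[[-1,0,0,-1.5,0,0,0],[-1,0,0,-4,0,0,0],[-1,0,0,-5,0,0,0.157],[-1,0,0,-2.5,0,0,0.157],[-1,0,0,0,0,0,0.157],[-1,0,0,0,0,0,0.158],[-1,3,-0.2,0,0,0,0],[-1,5,-0.3,0,0,0,0],[-1,5,-0.3,0,0,0,0],[-1,5,-0.3,0,0,0,0],[-1,5,-0.3,0,0,0,0],[-1,4,-0.2,0,0,0,0]]]'; python3 -m creep '[[[-1,3,-0.1,0,0,0,0],[-1,0,0,0,0,0,0],[-1,0,0,0,0,0,0],[-1,0,0,0,0,0,0]]]'
```

```text
clock: 16.4
position: [0.5698, 0.2292, 0.3327]
tool_rot: [3.141, -0.001, 1.67]
force: [0.4, 0.1, -1.2]
grip_width: 0.0252
finger_force: 39.4
clock: 16.9
position: [0.5668, 0.2557, 0.3321]
tool_rot: [3.141, 0.0, 1.667]
force: [0.5, -0.2, -0.1]
grip_width: 0.0251
finger_force: 39.4
```

```bash
python3 -m creep '[[[-1,0,0,2,0,0,0],[-1,0,0,3,0,0,0],[-1,0,0,3,0,0,0],[-1,0,0,1.5,0,0,0],[-1,0,0,1,0,0,0],[-1,0,0,0.6,0,0,0],[-1,0,0,0,0,0,0],[-1,0,0,0.2,0,0,0],[-1,0,0,0,0,0,0],[-1,0,0,0,0,0,0]]]'
```

```text
clock: 18.15
position: [0.5665, 0.2568, 0.2189]
tool_rot: [3.141, -0.0, 1.669]
force: [-0.2, 0.3, -0.3]
grip_width: 0.0252
finger_force: 39.4
```

```bash
python3 -m creep '[[[-1,0,0,0.1,0,0,0],[-1,0,0,0,0,0,0]]]';python3 -m creep '[[[-1,0,0,0.1,0,0,0],[-1,0,0,0,0,0,0]]]'; python3 -m creep '[[[-0.2,0,0,0,0,0,0],[0.1,0,0,0,0,0,0],[0.1,0,0,0,0,0,0],[0.1,0,0,0,0,0,0]]]'
```

```text
clock: 18.4
position: [0.5666, 0.2568, 0.2181]
tool_rot: [3.141, -0.0, 1.669]
force: [-2.2, -0.4, 7.9]
grip_width: 0.0253
finger_force: 40.4
clock: 18.65
position: [0.5667, 0.2568, 0.2181]
tool_rot: [3.141, -0.001, 1.669]
force: [-7.0, -2.0, 25.4]
grip_width: 0.0253
finger_force: 42.8
clock: 19.15
position: [0.5665, 0.2568, 0.2166]
tool_rot: [-3.141, 0.0, 1.669]
force: [0.3, 0.4, 0.1]
grip_width: 0.047
finger_force: 0.0
```

```bash
python3 -m creep '[[[0.1,0,0,-2,0,0,0],[0.1,0,0,-4,0,0,0],[0.1,0,0,-5,0,0,0],[1,-3,-0.1,-2,0,0,0],[1,-5.5,-0.15,0,0,0,0],[1,-5.5,-0.15,0,0,0,0],[1,-5.5,-0.15,0,0,0,0],[1,-5.5,-0.15,0,0,0,0],[1,-5.5,-0.15,0,0,0,0],[1,-5.5,-0.15,0,0,0,0],[1,-5.5,-0.15,0,0,0,0],[1,-5.5,-0.15,0,0,0,0]]]' ; python3 -m creep '[[[1,-3.4,-0.1,0,0,0,0],[1,-2,0,0,0,0,0],[1,0,0,0,0,0,0],[1,0,0,0,0,0,0]]]'
python3 - <<'E'
from h import *
s,f,im=grab("wrist");print(s["position"],s["tool_rot"]);T=wT(s,f)
p=np.linalg.inv(T)@np.array([.604,-.266,.058,1]);k=K(f);x,y=int(f["cx"]+k*p[0]/p[2]),int(f["cy"]+k*p[1]/p[2]);print(x,y)
tops(f,T,[("rc",(x,y),.058)]); cv2.imwrite("pics/w5.png",im)
E
```

```text
clock: 20.65
position: [0.5994, -0.2141, 0.3483]
tool_rot: [3.14, 0.0, 1.669]
force: [1.0, -0.0, 0.2]
grip_width: 0.0855
finger_force: 0.0
clock: 21.15
position: [0.6042, -0.2646, 0.347]
tool_rot: [3.141, -0.001, 1.67]
force: [0.6, -0.1, -0.3]
grip_width: 0.0856
finger_force: 0.0
[ 0.60416505 -0.26464496  0.34695635] [ 3.14131326e+00 -6.92651631e-04  1.67016753e+00]
254 187
rc [ 604.4 -267.3] [24.3 25.4] 5.7 z 0.0574
```

```bash
python3 -m creep '[[[1,-0.2,0,4,0,0,0],[1,0,0,4,0,0,0],[1,0,0,3.5,0,0,0],[1,0,0,2,0,0,0],[1,0,0,1,0,0,0],[1,0,0,0,0,0,0],[-1,0,0,0,0,0,0],[-1,0,0,0,0,0,0],[-1,0,0,0,0,0,0],[-1,0,0,0,0,0,0],[-1,0,0,0,0,0,0],[-1,0,0,0,0,0,0]]]' 40; python3 -m creep '[[[-1,0,0,0,0,0,0],[-1,0,0,0,0,0,0]]]'
```

```text
clock: 22.7
position: [0.6042, -0.2681, 0.2022]
tool_rot: [3.141, 0.0, 1.669]
force: [-0.6, 1.1, 6.3]
grip_width: 0.0247
finger_force: 38.9
clock: 22.95
position: [0.6041, -0.2682, 0.2022]
tool_rot: [3.141, 0.0, 1.669]
force: [-0.8, 0.1, 6.3]
grip_width: 0.0248
finger_force: 38.9
```

```bash
python3 -m creep '[[[-1,0,0,-1.5,0,0,0],[-1,0,0,-4,0,0,0],[-1,0,0,-5,0,0,0],[-1,1,0,-2.5,0,0,0],[-1,3,0.5,0,0,0,0],[-1,5,1,0,0,0,0],[-1,5,1,0,0,0,0],[-1,5,1,0,0,0,0],[-1,5,1,0,0,0,0],[-1,5,1,0,0,0,0],[-1,5,1,0,0,0,0],[-1,5,1,0,0,0,0]]]'; python3 -m creep '[[[-1,5,1,0,0,0,0],[-1,4,0.9,0,0,0,0],[-1,3,0.6,0,0,0,0],[-1,1.5,0.4,0,0,0,0],[-1,0,0,0,0,0,0],[-1,0,0,0,0,0,0],[-1,0,0,0,0,0,0]]]'
python3 - <<'E'
from h import *
s,f,im=grab("side");cv2.imwrite("pics/d6.png",cv2.resize(im[20:200,160:360],None,fx=3,fy=3))
E
```

```text
clock: 24.45
position: [0.6404, 0.129, 0.3328]
tool_rot: [3.141, -0.0, 1.669]
force: [0.6, -0.2, -1.1]
grip_width: 0.025
finger_force: 39.4
clock: 25.32
position: [0.6564, 0.2632, 0.332]
tool_rot: [3.141, 0.0, 1.667]
force: [0.7, 0.5, -1.0]
grip_width: 0.025
finger_force: 39.4
```

View pics/d6.png

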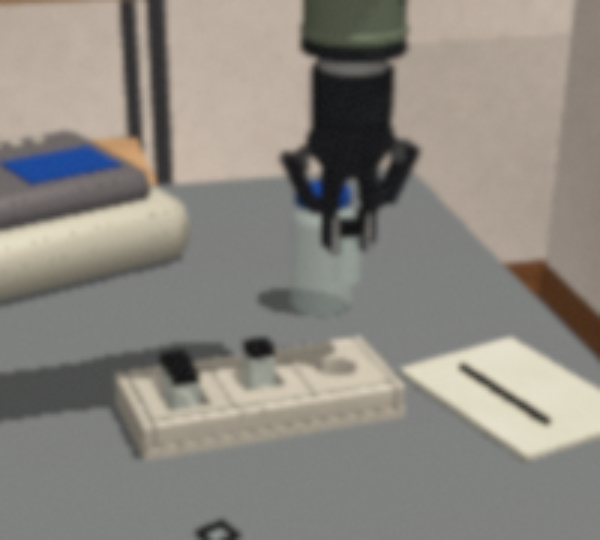

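The crop shows the oblong and square cells upright in their pockets, and the round cell hanging straight in the gripper. Shift 1 cm and lower.

```bash
python3 -m creep '[[[-1,0.1,-1,2,0,0,0],[-1,0,0,3,0,0,0],[-1,0,0,3,0,0,0],[-1,0,0,1.5,0,0,0],[-1,0,0,1,0,0,0],[-1,0,0,0.6,0,0,0],[-1,0,0,0,0,0,0],[-1,0,0,0.2,0,0,0],[-1,0,0,0,0,0,0],[-1,0,0,0,0,0,0]]]';  python3 -m creep '[[[-1,0,0,0.1,0,0,0],[-1,0,0,0,0,0,0]]]'
```

```text
clock: 26.62
position: [0.6462, 0.2647, 0.2189]
tool_rot: [3.141, -0.0, 1.669]
force: [-0.2, 0.3, -1.0]
grip_width: 0.0251
finger_force: 39.4
clock: 26.88
position: [0.6463, 0.2646, 0.2182]
tool_rot: [3.141, -0.0, 1.669]
force: [-1.7, 0.7, 6.5]
grip_width: 0.0247
finger_force: 40.0
```

```bash
python3 -m creep '[[[-1,0,0,0.1,0,0,0],[-1,0,0,0,0,0,0]]]'; python3 -m creep '[[[-0.2,0,0,0,0,0,0],[0.1,0,0,0,0,0,0],[0.1,0,0,0,0,0,0],[0.1,0,0,0,0,0,0],[0.1,0,0,-2,0,0,0],[0.1,0,0,-4,0,0,0],[0.1,0,0,-5,0,0,0],[0.1,0,0,-5,0,0,0],[0.1,0,-4,-2,0,0,0],[0.1,0,-4,0,0,0,0],[0.1,0,0,0,0,0,0],[0.1,0,0,0,0,0,0]]]'
python3 - <<'E'
from h import *
s,f,im=grab("wrist");T=wT(s,f);k=K(f);it=[]
for n,x,y,z in(("lc",.487,.25,.066),("sc",.5665,.257,.074),("rc",.6465,.2645,.074)):
    p=np.linalg.inv(T)@np.array([x,y,z,1]);it.append((n,(int(f["cx"]+k*p[0]/p[2]),int(f["cy"]+k*p[1]/p[2])),z))
print(s["position"]); tops(f,T,it)
s,f,i2=grab("side");cv2.imwrite("pics/e7.png",np.hstack([im,i2])[::,:][:, :] if 0 else cv2.resize(np.hstack([im,i2]),(800,300)))
E
```

```text
clock: 27.12
position: [0.6463, 0.2646, 0.2181]
tool_rot: [3.141, -0.001, 1.669]
force: [-5.7, -1.0, 19.1]
grip_width: 0.0249
finger_force: 41.4
clock: 28.62
position: [0.5669, 0.2568, 0.3979]
tool_rot: [3.14, -0.001, 1.669]
force: [-0.5, -0.1, 0.4]
grip_width: 0.047
finger_force: 0.0
[0.56686063 0.25681116 0.39786441]
lc [487.7 249.5] [26.1 55.6] 5.2 z 0.0652
sc [566.7 257.6] [24.8 26.2] 5.5 z 0.0734
rc [645.2 264.9] [24.6 25.6] 9.4 z 0.0735
```

View pics/e7.png

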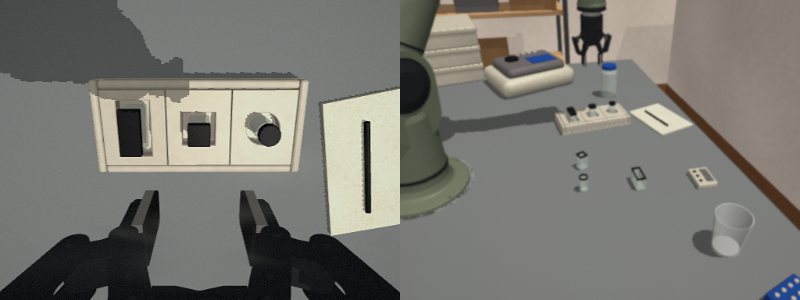

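The picture shows all three caps in their own pockets (wrist half: (129,132), (199,134), (268,134)). They are within about 2 mm of centre and at the right height, and the open cells are still standing.

```bash
python3 -c "
from workcell import bot
print(bot.job_done())"
```

```text
the job is handed in; nothing more can be done
None
```

The job is handed in: all three capped cells stand upright and seated in their matching pockets, within about 2 mm of centre, and the open cells were left where they stood; the hand-in call returned no verdict.

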